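# Click the dressing stone into its one-way bench holder

## Task

Clamp the dark dressing stone in its bench holder, ready for dressing the grinder head: lay it flat in the open mouth of the holder, then slide it along the channel past the sprung pawl and against the orange sprung pad until the pawl clicks in behind it, and let go so that the pawl keeps it clamped. Feel for the click and press gently, never squeezing the pad with more than 22 N. Leave the pin tub, the flux pot and the tape measure where they are.

Things in the scene. Friction and masses are not known exactly. Their poses are not given: they have to be found in the camera images.
- stone_center (a point): Centre (half-way up) of the loose dressing stone: a plain dark grey bar, 24 mm (its x) by 100 mm (its y, the long way) by 13 mm high (z up), about 90 g. Either end may go first. Grip it across its 24 mm width.
- bed: The holder's fixed wooden board, 100 (x) by 355 (y, -190 to +165) by 10 mm; origin on its underside, on the channel's centre line. +y is the way the stone slides in. Its top (z 10 mm) is the channel's floor. Aluminium rails, 4 mm high, inner faces 26.5 mm apart, run from y -58 to +118 mm; the -x rail has a gap for the pawl up to y +31 mm. Below y -58 the mouth flares to 50 mm wide at y -97 mm.
- mouth (a point): Point on the channel's floor and centre line, 142 mm before the bed's origin: with its centre over it the stone lies on the bare board (thin dark centre line), its front end just inside the flared mouth. Axes as the bed's. In the channel, grip the stone at least 5.5 mm above the floor, over rails and pawl.
- pawl_zone (a point): Floor point on the centre line at bed y -12 mm. The blue head (pawl, pad, end post 14 mm high) was set by hand 0 to 35 mm further to +y: NOT measured. The pawl's nose is here plus that setting: steel, on the -x side, 5 mm high, 4.5 mm into the stone's way, pivot 40 mm before it. It drags on the stone with about 1 to 5 N till the rear end is past, then springs in behind it and blocks its return.
- home_zone (a point): Floor point on the centre line at bed y +38 mm: the clamped stone's centre will be here plus the head's unmeasured setting of 0 to 35 mm towards +y (to about 1.5 mm).
- pad (a joint): Travel (m) of the orange sprung pad at the channel's end, 24 mm wide, 10 mm high: 0 free (98.5 mm beyond the pawl's nose), growing as the stone presses it to +y; 5 N per mm from 0 N, stop at 8 mm. The pawl clicks in at about 2 to 3 mm (10 to 15 N; a push of 17 to 19 N in all is enough); left behind the pawl the stone keeps it 1 to 2 mm in. 22 N is at 4.4 mm.
- pin_tub: Clear low tub with pins, 52 mm across, 26 mm high, origin under its centre; leave alone.
- flux_pot: Small round pot, brown with a dark green lid, 52 mm across, 30 mm high, origin under its centre; leave alone.
- tape_measure: Yellow tape measure, 33 x 67 x 50 mm, origin under its centre; leave alone.

How it is judged:
On the way, in this order (a step that is already met when the one before it is completed fails the run):
1. the stone lies flat on the board in the mouth, still before the pawl's nose (y of stone_center in the frame of bed between -0.185 and -0.07 m and x of stone_center in the frame of bed between -0.015 and 0.015 m and z of stone_center in the frame of bed below 0.0205 m), for 0.1 s.
2. the stone presses the sprung pad in (value of joint pad above 0.001 m), for 0.1 s.
At the end, for the whole second after the job is handed in: The stone, let go and at rest, lies flat (within 0.06 rad, centre under 18.5 mm above the bed's origin) and along the channel (within 0.06 rad), its centre more than 28 mm past the bed's origin, and keeps the pad pressed in by 0.6 to 4 mm, held by the pawl (value of joint pad between 0.0006 and 0.004 m and y of stone_center in the frame of bed above 0.028 m and z of stone_center in the frame of bed below 0.0185 m and angle between stone_center's own z axis and vertical below 0.06 rad and angle between the y axis of stone_center and the y axis of bed, either way round below 0.06 rad and linear speed of stone below 0.01 m/s); the robot touches nothing.
It fails at once if the pad is squeezed with more than 22 N (contact force between stone and pad above 22 N).
It fails at once if the pin tub is moved more than 20 mm (distance of pin_tub from where it was at the start of the episode above 0.02 m).
It fails at once if the flux pot is moved more than 20 mm (distance of flux_pot from where it was at the start of the episode above 0.02 m).
It fails at once if the tape measure is moved more than 20 mm (distance of tape_measure from where it was at the start of the episode above 0.02 m).
It also fails if it takes over 48 s, if anything falls off the work surface, if the arm or the gripper's body presses on something with over 40 N, if the wrist force passes 120 N, or if a joint passes its speed limit or range.

## Robot

A 6-joint arm with a two-finger parallel gripper is mounted at the origin on a cart in front of the work surface, level with it; the furniture and walls round the work are solid. World frame = base frame: x ahead of the robot, y to its left, z up, the work surface at z = 0. Lengths are in m, angles in rad, forces in N, time in s.
With the tool pointing down it reaches from about 0.35 to 0.775 m from the base axis. Payload 7.3 kg.
Tool frame: the origin (TCP) lies at the very end of the fingers, on their centre line; the grasp point (between the pads) lies 19 mm behind it; x points along the fingers, y is the direction in which the jaws open and shut, and the axes are right-handed (so a half turn about x gives the same grasp; the last joint's range is limited). The gripper opens to 92 mm and grips with 3 to 60 N. Pads are 19 mm wide; open, the fingers measure 130 mm over their backs; the gripper's body (75 mm by 190 mm) begins 47 mm behind the grasp point.
Start: joints at [-1.459, 0.342, 1.524, -0, 1.275, -0.146], TCP at [0.134, -0.508, 0.227] pointing down, gripper open.
Joint ranges: [-2.53, 2.53], [-0.77, 2.02], [0.04, 2.7], [-1, 4.14], [0.28, 2.66], [-3.11, 3.11]. Speed limits (rad/s): [2.57, 2.57, 3.14, 3.14, 3.14, 3.14].

## Interface

Orientations are given as [roll, pitch, yaw] about the fixed x, y, z axes, in that order (R = Rz(yaw) Ry(pitch) Rx(roll)).
In Python, from cell import robot gives the robot as it stands.
- The arm moves only by the tool play_rows, never from a script. Its argument "moves" is a list that holds one entry, the list of rows, each a list of 5 numbers: the shift along the tool's x, y, z in m, then the turn about the tool's x in degrees, then the opening, from -1 (shut) to 1 (fully open), so that 0 is half open. A call has exactly 10 rows; each row shifts and turns the pose as measured when the row begins, along the tool's axes as they then stand; what a row does not reach is not made up. A row lasts 1/10 s, in which the tool goes at most 50 mm and 8.59 degrees, less where a joint would pass 70% of its speed; a pose out of reach is approached as far as the arm can. A call with a gripper value outside its range is refused whole. The fingers move at their own pace and stop on an object; "grip_force" is the grip in N (left out, the last holds). Time passes only in rows, so rows that do not move let the fingers close, or fill a call up. It gives the time, the measured TCP pose, the force and the opening at its end, in the units of the state.
- robot.observe(): the state, without advancing time (a new reading comes with each control period).
- robot.read_camera(name): name is "scene" or "top" or "wrist"; returns the picture (480x640x3 uint8, red, green, blue); there is no depth.
- robot.get_calibration(name): a dict with "mtx" (3x3 intrinsics, pixels), "view" (4x4, takes a point from world to camera coordinates). Camera axes: x right, y up, looking along -z (the intrinsics and any distortion apply to the point x, -y, -z); pixel columns grow to the right and rows downward; lengths in m; the calibration is good to about 2 mm. The wrist camera is an equidistant fisheye: a pixel r from the principal point sees the ray r / f radians off the axis. A picture is of the moment at which its call begins: read the wrist's pose just before it. get_calibration takes no time and is no camera call; for the wrist camera it gives the pose at the moment of the call.
- robot.hand_in(): hands the job in, once; it reports no verdict.
Trained networks look in the newest picture that a camera, given by its name, has taken for a name from the list of things; names that differ only in an ending like _2 or _b are one class to them, and where a whole thing is asked for, a point or a joint stands for the part that bears it (a point fixed in the world has none). Each returns a list of dicts, best first, with "score" (0 to 1); they miss things now and then, are a little off and sometimes report something else, mostly with a low value. They report only what shows in the picture. A call takes as long as a camera call.
- robot.spot_in(camera, label): "point" ([column, row] in pixels, amid what is visible of it).
The state is a dict: "time": time; "qpos": joint angles; "qvel": joint speeds; "joint_efforts": joint torques, N m; "tool_pos": TCP position; "tool_rot": TCP orientation; "contact_force": force on the tool from outside, world axes, zero at the start; "torque": the same for the moment, N m; "opening": finger opening in m.
Only numpy, scipy, OpenCV 4.12 (cv2) and the standard library are available. Lean on these libraries where they do the work, as an engineer would, in place of code of your own. Each camera call takes 0.05 s, during which the arm holds its last target.

## Working session

There is one attempt and no reset: what is moved stays moved. The work goes in short steps, Python scripts to look and compute and a tool call to move; the robot and the scene stay as the last step left them, time stands still between calls to the robot, and variables do not carry over. Pictures are saved under pics/ and viewed, and the job is handed in when it is done.

Besides the shell and the picture viewer there is one more tool, called by a JSON object that holds its "api" and its "payload", one argument or row to a line. play_rows: Moves the arm, as the interface text tells. Its arguments: {"type":"object","properties":{"moves":{"type":"array"},"grip_force":{"type":"number"}},"required":["moves"]}

```bash
ls; mkdir -p pics
python3 - <<'E'
from cell import robot
import cv2
print(robot.observe())
for c in ["scene","top","wrist"]:
    im=robot.read_camera(c); cv2.imwrite(f"pics/{c}0.png",im[:,:,::-1])
    k=robot.get_calibration(c); print(c,k)
    for l in ["stone_center","bed","pad","pin_tub","flux_pot","tape_measure"]:
        if c!="wrist": print(l,[(d['score'],d['point']) for d in robot.spot_in(c,l)][:2])
print(robot.observe()['time'])
E
```

```text
pics
{'time': 0.0, 'qpos': array([-1.45901937e+00,  3.42710676e-01,  1.52500001e+00, -3.84526486e-05,
        1.27537643e+00, -1.45970003e-01]), 'qvel': array([ 0.00013184,  0.00092227, -0.00173483, -0.00094776,  0.00140491,
       -0.00143396]), 'joint_efforts': array([-3.66559207e-04, -4.31246674e+01, -2.44221514e+01,  7.17030955e-02,
        5.60436992e-02, -9.59831391e-05]), 'tool_pos': array([ 0.13380471, -0.50725477,  0.22605714]), 'tool_rot': array([-1.69216698,  1.56930142,  1.70718385]), 'contact_force': array([0.20939764, 0.6838624 , 0.79149517]), 'torque': array([-0.02264699,  0.01171839,  0.0210318 ]), 'opening': 0.09204615688390036}
scene {'mtx': array([[571.74809874,   0.        , 318.02522661],
       [  0.        , 571.74809874, 241.98635557],
       [  0.        ,   0.        ,   1.        ]]), 'view': array([[-0.99551099, -0.09358242,  0.01414908,  0.54668758],
       [ 0.05914602, -0.49841301,  0.86491978, -0.08372557],
       [-0.0738892 ,  0.86187401,  0.50171065, -1.21475677],
       [ 0.        ,  0.        ,  0.        ,  1.        ]])}
stone_center [(0.48, [3
[... 645 characters left out ...]
3.9, 274.2])]
bed [(0.67, [317.8, 236.7])]
pad [(0.36, [258.4, 247.6])]
pin_tub [(0.87, [171.0, 276.8])]
flux_pot [(0.74, [361.9, 166.9])]
tape_measure [(0.61, [488.5, 283.3])]
wrist {'mtx': array([[371.64829954,   0.        , 311.41916788],
       [  0.        , 371.64829954, 238.58910332],
       [  0.        ,   0.        ,   1.        ]]), 'view': array([[ 2.55768474e-01, -9.66737937e-01, -4.98378059e-04,
        -5.26438203e-01],
       [ 9.33564806e-01,  2.47125729e-01, -2.59587418e-01,
         3.25009459e-02],
       [ 2.51076167e-01,  6.59290093e-02,  9.65719485e-01,
        -3.88157432e-01],
       [ 0.00000000e+00,  0.00000000e+00,  0.00000000e+00,
         1.00000000e+00]])}
0.75
```

View pics/top0.png

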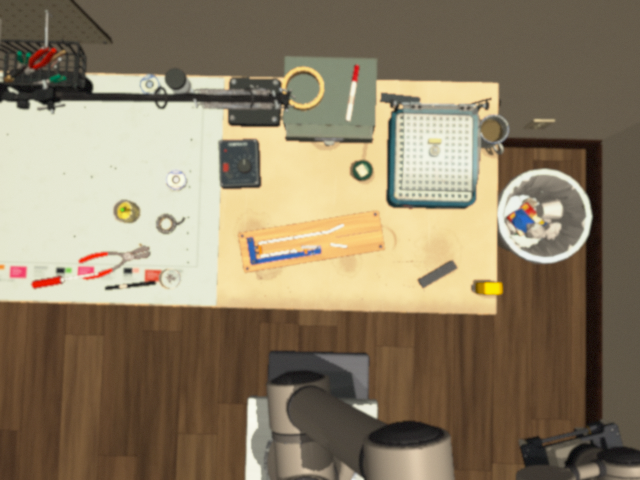

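View pics/scene0.png

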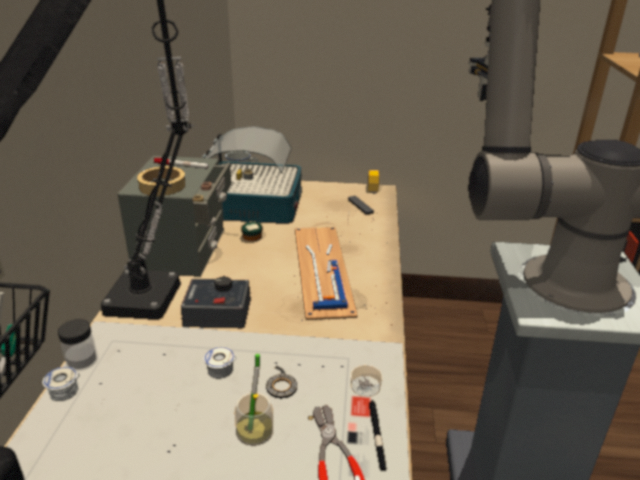

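Run:
```python
import cv2
im=cv2.imread("pics/top0.png")
c=im[130:330,200:530]; cv2.imwrite("pics/topcrop.png",cv2.resize(c,(792,480),interpolation=cv2.INTER_CUBIC))
```

```text
(no output)
```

View pics/topcrop.png

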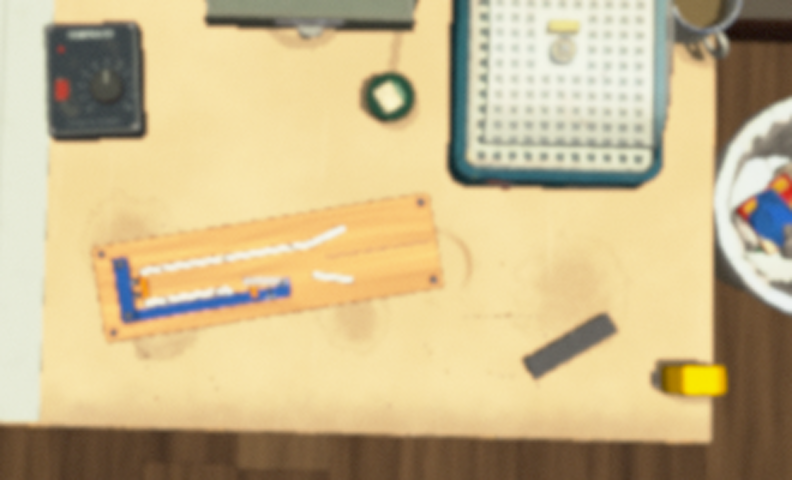

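The top view shows the stone at about (437,273), the board from (240,250) to (382,230) with the blue head at its left, the flux pot at (362,170), the tape at (489,288) and the pin tub at (171,277). Next: measure the stone and the board.

```bash
cat > h.py <<'E'
import numpy as np, cv2
from cell import robot
def pix2w(cal,pts,z,fish=False):
    K=cal['mtx'];V=cal['view'];R=V[:3,:3];t=V[:3,3];C=-R.T@t
    out=[]
    for u,v in np.atleast_2d(pts):
        a=(u-K[0,2])/K[0,0]; b=(v-K[1,2])/K[1,1]
        if fish:
            r=np.hypot(a,b); s=np.sin(r)/r if r>1e-9 else 1; d=np.array([a*s,-b*s,-np.cos(r)])
        else: d=np.array([a,-b,-1.])
        w=R.T@d; out.append(C+w*(z-C[2])/w[2])
    return np.array(out)
def w2pix(cal,P,fish=False):
    K=cal['mtx'];V=cal['view'];out=[]
    for p in np.atleast_2d(P):
        c=V[:3,:3]@p+V[:3,3]; x,y,z=c[0],-c[1],-c[2]
        if fish:
            r=np.hypot(x,y); th=np.arctan2(r,z); k=th/max(r,1e-9); out.append([K[0,0]*x*k+K[0,2],K[1,1]*y*k+K[1,2]])
        else: out.append([K[0,0]*x/z+K[0,2],K[1,1]*y/z+K[1,2]])
    return np.array(out)
def bedw(o,th,p):  # bed-local -> world
    c,s=np.cos(th),np.sin(th); return np.array([o[0]+c*p[0]-s*p[1],o[1]+s*p[0]+c*p[1],p[2]])
E
python3 - <<'E'
from h import *
im=cv2.imread("pics/top0.png"); cal=robot.get_calibration("top")
hsv=cv2.cvtColor(im,cv2.COLOR_BGR2HSV)
for u,v in [(350,245),(437,273),(410,260),(370,225),(280,210)]: print((u,v),hsv[v,u])
g=((hsv[...,2]<110)).astype(np.uint8); 
n,l,s,c=cv2.connectedComponentsWithStats(g); k=l[273,437]; print("stone",s[k])
pts=np.argwhere(l==k)[:,::-1].astype(np.float32)
W=pix2w(cal,pts,0.013)[:,:2]*1000
r=cv2.minAreaRect(W.astype(np.float32)); print(r, W.mean(0))
# wood
m=cv2.inRange(hsv,(8,90,120),(18,255,255)); m[:200]=0;m[280:]=0;m[:,:230]=0;m[:,390:]=0
cv2.imwrite("pics/m.png",cv2.resize(m[190:290,220:400],None,fx=4,fy=4))
cs,_=cv2.findContours(m,cv2.RETR_EXTERNAL,cv2.CHAIN_APPROX_NONE); cc=max(cs,key=cv2.contourArea)
W=pix2w(cal,cc[:,0],0.01)[:,:2]*1000
print(cv2.minAreaRect(W.astype(np.float32)),cv2.boxPoints(cv2.minAreaRect(W.astype(np.float32))))
print(pix2w(cal,[[362,170]],.03),pix2w(cal,[[488,284]],.05),pix2w(cal,[[171,277]],.026))
E
```

```text
(350, 245) [ 19 132 248]
(437, 273) [ 23  20 101]
(410, 260) [ 21  89 239]
(370, 225) [ 20 130 250]
(280, 210) [ 22  82 246]
stone [419 262  36  24 261]
((467.17315673828125, -298.9508361816406), (17.788118362426758, 92.551513671875), 31.631046295166016) [ 467.61613044 -299.62549272]
((539.236083984375, 13.52978515625), (108.51094818115234, 356.72418212890625), 10.588519096374512) [[ 453.12964  178.88509]
 [ 518.6793  -171.76488]
 [ 625.3425  -151.82552]
 [ 559.79285  198.82445]]
[[ 0.7168367 -0.1085167  0.03     ]] [[ 0.44514201 -0.41596665  0.05      ]] [[0.44222218 0.35270693 0.026     ]]
```

View pics/m.png

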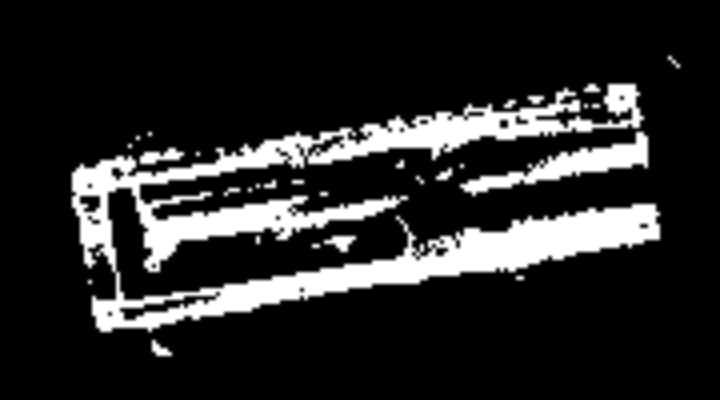

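View pics/wrist0.png

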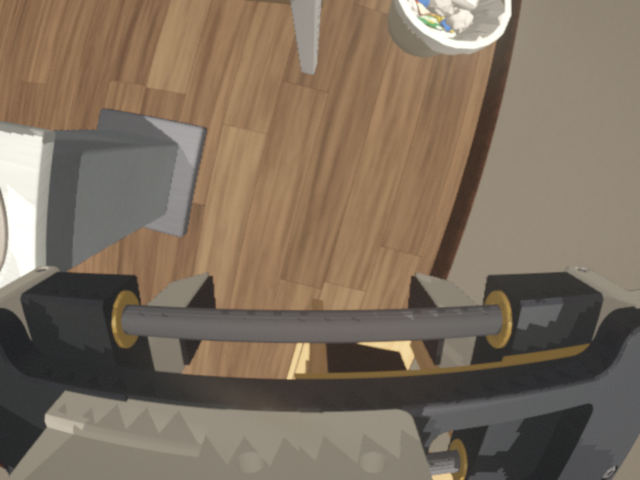

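```bash
cat >> h.py <<'E'
from scipy.spatial.transform import Rotation as Ro
def state():
    s=robot.observe(); R=Ro.from_euler('xyz',s['tool_rot']).as_matrix(); return s,s['tool_pos'],R
def plan(target,jaw_deg,show=True):
    s,p,R=state(); d=R.T@(np.array(target)-p)
    yj=np.degrees(np.arctan2(R[1,1],R[0,1]))
    # turn about tool x (down): +turn = yaw decreasing
    dy=(jaw_deg-yj+90)%180-90
    print("t",round(s['time'],2),"tcp",p.round(4),"F",s['contact_force'].round(1),"open",round(s['opening'],4))
    print("toolx",R[:,0].round(4),"jaw yaw",round(yj,2),"turn about tool x",round(-dy,2),"shift tool mm",(d*1000).round(1), "q6",s['qpos'][5].round(3))
E
python3 - <<'E'
from h import *
plan([0.467,-0.299,0.20],31.6)
E
```

```text
t 0.75 tcp [ 0.1339 -0.5077  0.2267] F [ 0.1 -0.7  0.7] open 0.0916
toolx [ 1.e-04 -1.e-04 -1.e+00] jaw yaw -75.23 turn about tool x 73.17 shift tool mm [  26.7 -116.8 -375.3] q6 -0.146
```

Run:
```python
from h import *
s,p,R=state(); D=np.array([0.467,-0.299,0.20])-p
for i in range(10):
    print((R.T@(D/10)).round(3)); R=R@Ro.from_euler('x',-8.5,degrees=True).as_matrix()
```

```text
[ 0.003 -0.012 -0.038]
[ 0.003 -0.006 -0.039]
[ 0.003 -0.    -0.039]
[ 0.003  0.006 -0.039]
[ 0.003  0.011 -0.038]
[ 0.003  0.017 -0.036]
[ 0.003  0.022 -0.033]
[ 0.003  0.026 -0.029]
[ 0.003  0.03  -0.025]
[ 0.003  0.034 -0.02 ]
```

{"api": "play_rows", "payload": {
  "moves": [
    [[0.003, -0.012, -0.038, -8.5, 1], [0.003, -0.006, -0.039, -8.5, 1], [0.003, 0, -0.039, -8.5, 1], [0.003, 0.006, -0.039, -8.5, 1], [0.003, 0.011, -0.038, -8.5, 1], [0.003, 0.017, -0.036, -8.5, 1], [0.003, 0.022, -0.033, -8.5, 1], [0.003, 0.026, -0.029, -8.5, 1], [0.003, 0.03, -0.025, -8.5, 1], [0.003, 0.034, -0.02, -8.5, 1]]
  ]
}}

```text
time: 1.75
tool_pos: [0.4739, -0.2904, 0.196]
tool_rot: [-0.005, 1.566, -1.389]
contact_force: [0.1, 0.3, -0.2]
opening: 0.0918
```

Run:
```python
from h import *
plan([0.467,-0.299,0.20],31.6)
im=robot.read_camera("wrist"); cv2.imwrite("pics/w1.png",im[:,:,::-1])
print(w2pix(robot.get_calibration("wrist"),[[0.467,-0.299,0.013]],True))
plan([0.467,-0.299,0.20],31.6)
```

```text
t 1.75 tcp [ 0.4739 -0.2904  0.196 ] F [ 0.1  0.3 -0.2] open 0.0918
toolx [ 9.e-04 -5.e-03 -1.e+00] jaw yaw 10.73 turn about tool x -20.87 shift tool mm [-4.  -8.4  7.1] q6 -0.872
[[296.29835461 224.46314473]]
t 1.8 tcp [ 0.4781 -0.2869  0.1954] F [ 2.   3.5 -0.6] open 0.0919
toolx [ 0.0036 -0.0027 -1.    ] jaw yaw 11.34 turn about tool x -20.26 shift tool mm [ -4.6 -13.3   9.7] q6 -0.876
```

View pics/w1.png

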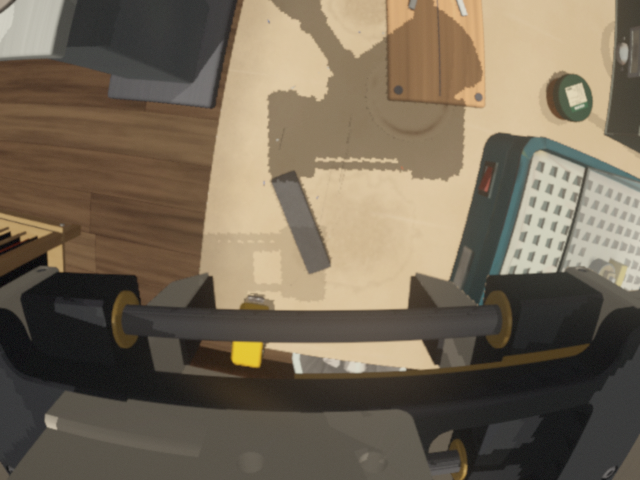

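The wrist view shows the stone, dark, from (287,172) to (318,272), and my top-view point falls on it at (296,224). Now turning, lowering and re-measuring.

{"api": "play_rows", "payload": {
  "moves": [
    [[0, -0.003, 0.003, -7, 0.3], [0.01, -0.004, 0.001, -7, 0.3], [0.02, -0.004, 0, -6, 0.3], [0.02, 0, 0, 0, 0.3], [0.02, 0, 0, 0, 0.3], [0.02, 0, 0, 0, 0.3], [0, 0, 0, 0, 0.3], [0, 0, 0, 0, 0.3], [0, 0, 0, 0, 0.3], [0, 0, 0, 0, 0.3]]
  ]
}}

```text
time: 2.8
tool_pos: [0.4722, -0.294, 0.1051]
tool_rot: [0.358, 1.561, -0.648]
contact_force: [-0.5, 0.7, -0.6]
opening: 0.0596
```

```bash
cat > st.py <<'E'
from h import *
import sys
im=robot.read_camera("wrist")[:,:,::-1].copy(); cal=robot.get_calibration("wrist"); cv2.imwrite(sys.argv[1],im)
hsv=cv2.cvtColor(im,cv2.COLOR_BGR2HSV)
u,v=map(int,w2pix(cal,[[0.467,-0.299,0.013]],True)[0]); print(u,v,hsv[v,u])
E
python3 st.py pics/w2.png
python3 - <<'E'
from h import *
plan([0.467,-0.299,0.1],31.6)
E
```

```text
301 241 [15 59 69]
t 2.85 tcp [ 0.4723 -0.294   0.1052] F [0.5 0.5 0.4] open 0.0595
toolx [ 0.0079 -0.006  -1.    ] jaw yaw 32.38 turn about tool x 0.78 shift tool mm [ 5.1 -7.2  1.3] q6 -1.26
```

View pics/w2.png

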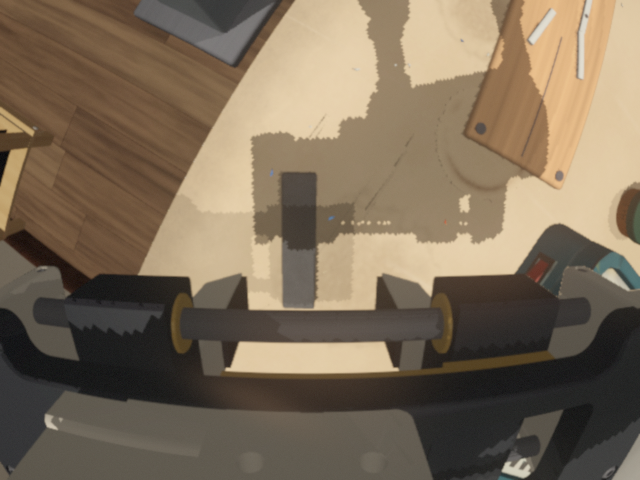

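Run:
```python
from h import *
cal=robot.get_calibration("wrist")
im=cv2.imread("pics/w2.png").astype(float)
for v in (185,200,225,250,270,290): print(v, im[v,272:326,2].astype(int)[::2])
P=pix2w(cal,[[282,172.5],[315.5,172.5],[283,300],[315.5,300],[283,307.5],[315,307.5]],0.013,True)
print((P*1000).round(1))
for a,b in ((0,2),(1,3)):
    d=P[b]-P[a]; print(np.degrees(np.arctan2(d[1],d[0])), np.linalg.norm(d))
```

```text
185 [149 149 149 133 116  81  81  81  85  83  81  83  81  82  81  83  81  81
  81  81  80  82 113 143 147 146 146]
200 [149 149 145 125 113  81  79  78  80  80  80  81  79  80  80  77  80  81
  79  78  80  76 120 147 146 146 147]
225 [115 116 116 115 111  82  71  71  69  68  69  69  70  66  68  67  67  68
  68  68  66  68  96 111 111 111 112]
250 [204 204 203 204 197 136 111 111 109 100 100 105  94  90 100  96 104  98
  94 101  96 102 115 175 195 198 200]
270 [202 201 200 198 191 134 112 110 110 109 109 108 107 105 106 108 106 107
 107 109 107  95 115 166 195 195 197]
290 [202 198 198 199 198 157 111 109 110 111 110 109 109 109 111 108 112 110
 108 109 106  99 136 191 195 194 191]
[[ 430.9 -265.3   13. ]
 [ 449.8 -253.4   13. ]
 [ 479.5 -344.1   13. ]
 [ 499.6 -331.2   13. ]
 [ 482.6 -349.4   13. ]
 [ 502.6 -336.6   13. ]]
-58.32496798074137 0.092555659876708
-57.40047281361207 0.0923978601477085
```

Run:
```python
from h import *
plan([0.4665,-0.3012,0.007],32.1)
```

```text
t 2.85 tcp [ 0.4723 -0.294   0.1052] F [0.5 0.5 0.4] open 0.0595
toolx [ 0.0079 -0.006  -1.    ] jaw yaw 32.38 turn about tool x 0.28 shift tool mm [98.1 -9.1  2. ] q6 -1.26
```

{"api": "play_rows", "payload": {
  "moves": [
    [[0, -0.005, 0.001, 0, 0.3], [0, -0.003, 0.001, 0, 0.3], [0.015, 0, 0, 0, 0.3], [0.02, 0, 0, 0, 0.3], [0.02, 0, 0, 0, 0.3], [0.02, 0, 0, 0, 0.3], [0.01, 0, 0, 0, 0.3], [0, 0, 0, 0, 0.3], [0, 0, 0, 0, 0.3], [0, 0, 0, 0, 0.3]]
  ]
}}

```text
time: 3.85
tool_pos: [0.4686, -0.3053, 0.0227]
tool_rot: [0.308, 1.551, -0.699]
contact_force: [0.4, -0.1, 0.7]
opening: 0.0597
```

Run:
```python
from h import *
plan([0.4665,-0.3012,0.0065],32.1)
im=robot.read_camera("wrist"); cv2.imwrite("pics/w3.png",im[:,:,::-1])
```

```text
t 3.85 tcp [ 0.4686 -0.3053  0.0227] F [ 0.4 -0.1  0.7] open 0.0597
toolx [ 0.0155 -0.013  -0.9998] jaw yaw 32.31 turn about tool x 0.21 shift tool mm [16.1  0.3 -4.9] q6 -1.279
```

View pics/w3.png

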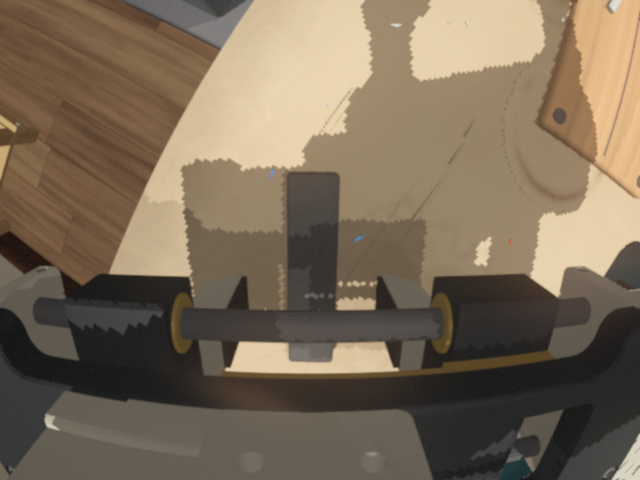

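{"api": "play_rows", "payload": {
  "moves": [
    [[0, 0, -0.004, 0, 0.3], [0.007, 0, 0, 0, 0.3], [0.005, 0, 0, 0, 0.3], [0.002, 0, 0, 0, 0.3], [0, 0, 0, 0, 0.3], [0, 0, 0, 0, -0.2], [0, 0, 0, 0, -1], [0, 0, 0, 0, -1], [0, 0, 0, 0, -1], [0, 0, 0, 0, -1]]
  ],
  "grip_force": 40
}}

```text
time: 4.9
tool_pos: [0.4676, -0.3025, 0.0094]
tool_rot: [0.305, 1.547, -0.702]
contact_force: [0.0, 0.3, 0.5]
opening: 0.0246
```

Run:
```python
from h import *
plan([0.4665,-0.3012,0.0065],32.1)
```

```text
t 4.9 tcp [ 0.4676 -0.3025  0.0094] F [0.  0.3 0.5] open 0.0246
toolx [ 0.0183 -0.0155 -0.9997] jaw yaw 32.33 turn about tool x 0.23 shift tool mm [ 2.9 -0.2 -1.8] q6 -1.276
```

{"api": "play_rows", "payload": {
  "moves": [
    [[0, 0, 0, 0, -0.2], [0, 0, 0, 0, -0.2], [0.002, 0, -0.001, 0, -0.2], [0.002, 0, -0.001, 0, -0.2], [0, 0, 0, 0, -0.2], [0, 0, 0, 0, -1], [0, 0, 0, 0, -1], [0, 0, 0, 0, -1], [0, 0, 0, 0, -1], [0, 0, 0, 0, -1]]
  ],
  "grip_force": 45
}}

```text
time: 5.9
tool_pos: [0.4665, -0.3007, 0.005]
tool_rot: [0.305, 1.547, -0.701]
contact_force: [1.5, 0.3, -0.9]
opening: 0.0234
```

Run:
```python
from h import *
plan([0.4665,-0.3012,0.0065],32.1)
```

```text
t 5.9 tcp [ 0.4665 -0.3007  0.005 ] F [ 1.5  0.3 -0.9] open 0.0234
toolx [ 0.0183 -0.0155 -0.9997] jaw yaw 32.33 turn about tool x 0.23 shift tool mm [-1.5 -0.2  0.5] q6 -1.275
```

{"api": "play_rows", "payload": {
  "moves": [
    [[-0.015, 0, 0, 0, -1], [-0.03, 0, 0, 0, -1], [-0.04, 0, 0, 0, -1], [-0.04, 0, 0, 0, -1], [-0.01, 0, 0, 0, -1], [0, 0, 0, 7, -1], [0, 0, 0, 7, -1], [0, 0, 0, 7, -1], [0, 0, 0, 0, -1], [0, 0, 0, 0, -1]]
  ]
}}

```text
time: 6.9
tool_pos: [0.4622, -0.2973, 0.1419]
tool_rot: [0.682, 1.553, -0.701]
contact_force: [-0.5, 0.3, -0.7]
opening: 0.0232
```

Run:
```python
from h import *
plan([0.56,-0.17,0.15],10.6)
```

```text
t 6.9 tcp [ 0.4622 -0.2973  0.1419] F [-0.5  0.3 -0.7] open 0.0232
toolx [ 0.0135 -0.0114 -0.9998] jaw yaw 10.75 turn about tool x 0.15 shift tool mm [  -8.2  119.9 -106.7] q6 -0.899
```

{"api": "play_rows", "payload": {
  "moves": [
    [[-0.001, 0.02, -0.018, 0, -1], [-0.001, 0.025, -0.022, 0, -1], [-0.001, 0.025, -0.022, 0, -1], [-0.001, 0.025, -0.022, 0, -1], [-0.001, 0.02, -0.018, 0, -1], [0, 0, 0, 0, -1], [0, 0, 0, 0, -1], [0, 0, 0, 0, -1], [0, 0, 0, 0, -1], [0, 0, 0, 0, -1]]
  ]
}}

```text
time: 7.9
tool_pos: [0.5554, -0.1728, 0.1422]
tool_rot: [0.413, 1.56, -0.952]
contact_force: [-0.6, 0.2, -1.9]
opening: 0.0234
```

Run:
```python
from h import *
im=robot.read_camera("wrist"); cv2.imwrite("pics/w4.png",im[:,:,::-1])
plan([0.56,-0.17,0.15],10.6)
cal=robot.get_calibration("wrist")
for p in ([50,165],[-50,165],[-50,-190],[50,-190]):
    print(p,w2pix(cal,bedw((.5369,.0258),np.radians(10.6),(p[0]/1e3,p[1]/1e3,.01)),True))
```

```text
t 7.95 tcp [ 0.5554 -0.1728  0.1422] F [-0.3 -0.  -1.1] open 0.0236
toolx [ 0.0063 -0.0089 -0.9999] jaw yaw 11.78 turn about tool x 1.18 shift tool mm [-7.8  5.1 -1.7] q6 -0.633
[50, 165] [[ 393.33032817 -152.04205205]]
[-50, 165] [[ 284.28127091 -158.26852384]]
[-50, -190] [[270.67674597 214.45684739]]
[50, -190] [[395.28579189 217.26483594]]
```

View pics/w4.png

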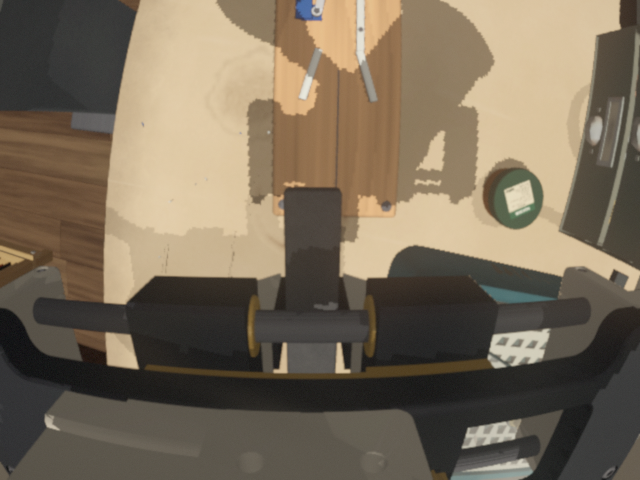

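The board's near corners show at about (273,215) and (396,217), its centre line near column 337 and the flared rails ending near (303,98) and (375,100). The predicted corners agree within about 2 px; now refining.

Run:
```python
from h import *
cal=robot.get_calibration("wrist"); im=cv2.imread("pics/w4.png")
c=im[0:230,240:440]; cv2.imwrite("pics/w4c.png",cv2.resize(c,None,fx=2.6*1.0,fy=2.6,interpolation=cv2.INTER_CUBIC))
# edges: board left/right by a-b colour (saturation), centre line by dark min
hsv=cv2.cvtColor(im,cv2.COLOR_BGR2HSV).astype(int)
g=cv2.GaussianBlur(cv2.cvtColor(im,cv2.COLOR_BGR2GRAY),(1,5),0).astype(float)
sat=hsv[...,1]
def sub(row,a,b,sgn):
    d=np.diff(cv2.GaussianBlur(sat[row:row+1].astype(np.float32),(5,1),0)[0,a:b])*sgn
    i=d.argmax(); return a+i+0.5,d[i]
L=[];R=[];Cn=[]
for v in range(100,200,8):
    l=sub(v,262,290,1); r=sub(v,385,412,-1)
    seg=g[v,328:347]; Cn.append([328+seg.argmin(),v]); L.append([l[0]+.5,v]);R.append([r[0]+.5,v])
for nm,A in (("L",L),("R",R),("C",Cn)):
    W=pix2w(cal,A,.01,True)*1000
    k=np.polyfit(W[:,1],W[:,0],1); print(nm,[a[0] for a in A],"x at y=-114:",np.polyval(k,-114).round(1),"ang",np.degrees(np.arctan(-k[0])).round(2), "res",np.abs(W[:,0]-np.polyval(k,W[:,1])).max().round(2))
print(pix2w(cal,[[303,98],[375,100],[318,50],[360,55],[285,215],[380,216.5]],.01,True)*1000)
```

```text
L [np.float64(272.0), np.float64(273.0), np.float64(273.0), np.float64(273.0), np.float64(271.0), np.float64(273.0), np.float64(273.0), np.float64(273.0), np.float64(273.0), np.float64(273.0), np.float64(273.0), np.float64(273.0), np.float64(273.0)] x at y=-114: 513.5 ang 11.57 res 1.26
R [np.float64(401.0), np.float64(401.0), np.float64(401.0), np.float64(400.0), np.float64(400.0), np.float64(399.0), np.float64(399.0), np.float64(399.0), np.float64(399.0), np.float64(398.0), np.float64(397.0), np.float64(397.0), np.float64(397.0)] x at y=-114: 613.8 ang 10.57 res 0.51
C [np.int64(338), np.int64(338), np.int64(337), np.int64(337), np.int64(337), np.int64(337), np.int64(337), np.int64(336), np.int64(336), np.int64(336), np.int64(336), np.int64(335), np.int64(328)] x at y=-114: 563.0 ang 8.87 res 4.03
[[ 529.40421582  -75.70032672   10.        ]
 [ 583.58446572  -64.87578466   10.        ]
 [ 532.72060226  -35.8350963    10.        ]
 [ 564.92821321  -32.40428623   10.        ]
 [ 533.96623658 -168.30295208   10.        ]
 [ 608.47653089 -153.83205738   10.        ]]
```

View pics/w4c.png

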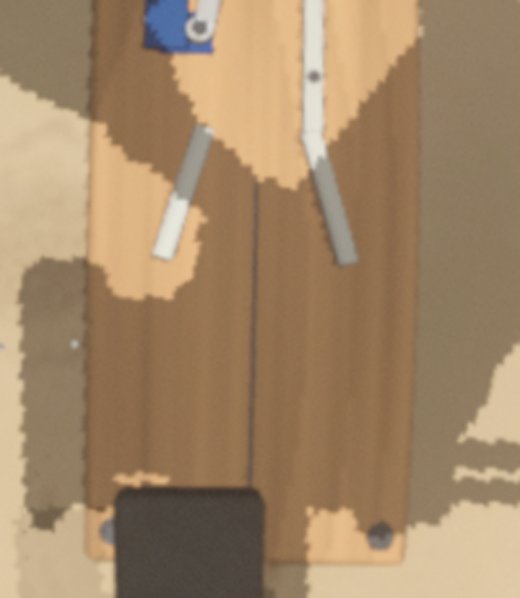

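Run:
```python
from h import *
plan([0.5635,-0.1137,0.03],10.8)
```

```text
t 7.95 tcp [ 0.5554 -0.1728  0.1422] F [-0.3 -0.  -1.1] open 0.0236
toolx [ 0.0063 -0.0089 -0.9999] jaw yaw 11.78 turn about tool x 0.98 shift tool mm [111.7  19.5 -57.3] q6 -0.633
```

{"api": "play_rows", "payload": {
  "moves": [
    [[0.01, 0.008, -0.02, 0.5, -1], [0.02, 0.008, -0.025, 0.5, -1], [0.025, 0.003, -0.012, 0, -1], [0.025, 0, 0, 0, -1], [0.02, 0, 0, 0, -1], [0.005, 0, 0, 0, -1], [0, 0, 0, 0, -1], [0, 0, 0, 0, -1], [0, 0, 0, 0, -1], [0, 0, 0, 0, -1]]
  ]
}}

```text
time: 8.95
tool_pos: [0.5659, -0.1182, 0.0383]
tool_rot: [0.686, 1.551, -0.703]
contact_force: [0.1, -0.3, -0.9]
opening: 0.0235
```

Run:
```python
from h import *
im=robot.read_camera("wrist"); cv2.imwrite("pics/w5.png",im[:,:,::-1])
plan([0.5635,-0.1137,0.016],10.8)
cal=robot.get_calibration("wrist")
for p in ([0,-80],[0,-50],[0,0],[-50,0],[50,0],[13.25,-50],[-13.25,-50]):
    print(p,w2pix(cal,bedw((.5369,.0258),np.radians(10.8),(p[0]/1e3,p[1]/1e3,.01)),True))
```

```text
t 9.0 tcp [ 0.5659 -0.1182  0.0384] F [ 1.   0.2 -0.2] open 0.0235
toolx [ 0.0155 -0.0131 -0.9998] jaw yaw 10.38 turn about tool x -0.42 shift tool mm [22.3 -1.9 -5.2] q6 -0.509
[0, -80] [[306.05734201 142.97305469]]
[0, -50] [[305.60742377  82.58188891]]
[0, 0] [[305.08013679 -10.97088894]]
[-50, 0] [[206.39753529  -4.79758376]]
[50, 0] [[403.87579259  -6.35284971]]
[13.25, -50] [[332.92116323  82.61624108]]
[-13.25, -50] [[278.30222357  83.09000768]]
```

View pics/w5.png

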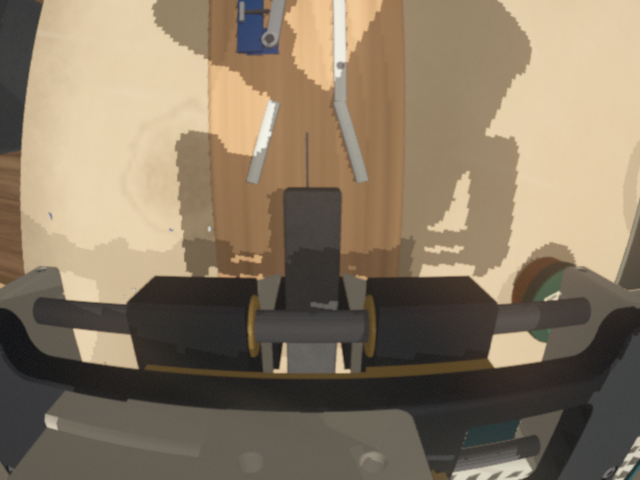

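{"api": "play_rows", "payload": {
  "moves": [
    [[0.004, -0.002, -0.005, -0.3, -1], [0.006, 0, 0, 0, -1], [0.006, 0, 0, 0, -1], [0.004, 0, 0, 0, -1], [0, 0, 0, 0, -1], [0, 0, 0, 0, -1], [0, 0, 0, 0, -1], [0, 0, 0, 0, -1], [0, 0, 0, 0, -1], [0, 0, 0, 0, -1]]
  ]
}}

```text
time: 10.0
tool_pos: [0.5636, -0.1136, 0.0173]
tool_rot: [0.708, 1.549, -0.676]
contact_force: [-0.6, -1.3, -0.6]
opening: 0.0237
```

Run:
```python
from h import *
plan([0.5635,-0.1137,0.016],10.8)
```

```text
t 10.0 tcp [ 0.5636 -0.1136  0.0173] F [-0.6 -1.3 -0.6] open 0.0237
toolx [ 0.0169 -0.0135 -0.9998] jaw yaw 10.71 turn about tool x -0.09 shift tool mm [ 1.3 -0.2  0. ] q6 -0.508
```

{"api": "play_rows", "payload": {
  "moves": [
    [[0.001, 0, 0, 0, -1], [0, 0, 0, 0, -1], [0, 0, 0, 0, -0.25], [0, 0, 0, 0, -0.25], [0, 0, 0, 0, -0.25], [0, 0, 0, 0, -0.25], [0, 0, 0, 0, -0.25], [0, 0, 0, 0, -0.25], [0, 0, 0, 0, -0.25], [0, 0, 0, 0, -0.25]]
  ]
}}

```text
time: 11.0
tool_pos: [0.5641, -0.1138, 0.0169]
tool_rot: [0.729, 1.548, -0.655]
contact_force: [-0.2, -0.3, 1.2]
opening: 0.0345
```

Run:
```python
from h import *
plan([0.5635,-0.1137,0.0165],10.8)
im=robot.read_camera("wrist"); cv2.imwrite("pics/w6.png",im[:,:,::-1])
```

```text
t 11.0 tcp [ 0.5641 -0.1138  0.0169] F [-0.2 -0.3  1.2] open 0.0345
toolx [ 0.0182 -0.014  -0.9997] jaw yaw 10.71 turn about tool x -0.09 shift tool mm [ 0.4 -0.6 -0.2] q6 -0.508
```

View pics/w6.png

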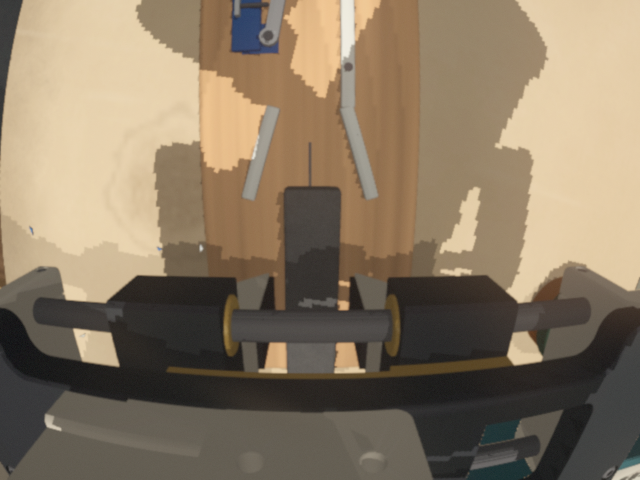

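The stone lies on the board in the mouth, its front end at (312,188), with the centre line at column 310. I'll regrip it about 6.5 mm above the floor and slide it part way.

{"api": "play_rows", "payload": {
  "moves": [
    [[0, -0.0006, 0, 0, -0.25], [0, 0, 0, 0, -1], [0, 0, 0, 0, -1], [0, 0, 0, 0, -1], [0, 0, 0, 0, -1], [-0.0002, 0, -0.01, 0, -1], [-0.0002, 0, -0.012, 0, -1], [-0.0002, 0, -0.012, 0, -1], [0, 0, -0.006, 0, -1], [0, 0, 0, 0, -1]]
  ],
  "grip_force": 45
}}

```text
time: 12.05
tool_pos: [0.5552, -0.0705, 0.0169]
tool_rot: [0.73, 1.548, -0.653]
contact_force: [0.5, -0.2, -0.0]
opening: 0.0231
```

```bash
cat > chk.py <<'E'
from h import *
import sys
O=np.array([.5369,.0258]);th=np.radians(10.8)
s,p,R=state(); d=p[:2]-O; yb=np.array([-np.sin(th),np.cos(th)]); xb=np.array([np.cos(th),np.sin(th)])
F=s['contact_force']
print("t",round(s['time'],2),"bed x,y,z mm",(d@xb*1000).round(1),(d@yb*1000).round(1),(p[2]*1000-10).round(1),"F bed x,y,z",(F[:2]@xb).round(1),(F[:2]@yb).round(1),F[2].round(1),"jaw",np.degrees(np.arctan2(R[1,1],R[0,1])).round(2),"lean y,x",(R[:2,0]@yb).round(4),(R[:2,0]@xb).round(4),"open",s['opening'].round(4))
if len(sys.argv)>1:
    im=robot.read_camera("wrist"); cv2.imwrite(sys.argv[1],im[:,:,::-1])
E
python3 chk.py pics/w7.png
```

```text
Traceback (most recent call last):
  File "chk.py", line 6, in <module>
    print("t",round(s['time'],2),"bed x,y,z mm",(d@xb*1000).round(1),(d@yb*1000).round(1),(p[2]*1000-10).round(1),"F bed x,y,z",(F[:2]@xb).round(1),(F[:2]@yb).round(1),F[2].round(1),"jaw",np.degrees(np.arctan2(R[1,1],R[0,1])).round(2),"lean y,x",(R[:2,0]@yb).round(4),(R[:2,0]@xb).round(4),"open",s['opening'].round(4))
                                                                                                                                                                                                                                                                                                         ^^^^^^^^^^^^^^^^^^
AttributeError: 'float' object has no attribute 'round'
```

```bash
sed -i "s/s\['opening'\].round(4)/round(s['opening'],4)/" chk.py
python3 chk.py pics/w7.png
```

```text
t 12.05 bed x,y,z mm -0.1 -98.0 6.9 F bed x,y,z 0.4 -0.3 -0.0 jaw 10.75 lean y,x -0.0171 0.0153 open 0.0231
```

View pics/w7.png

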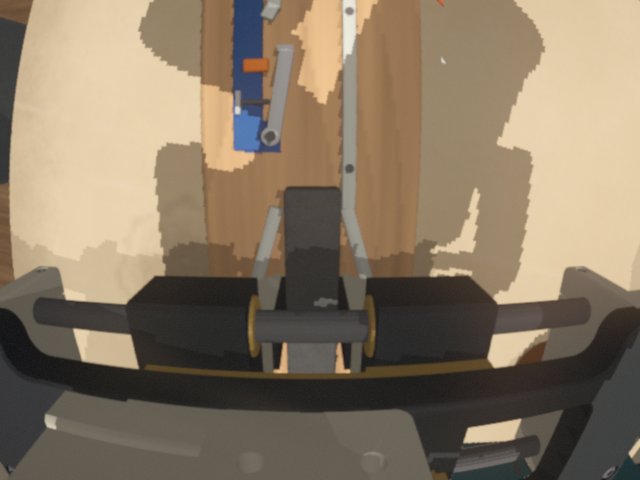

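The stone's front is between the rails. The pawl shows from its pivot at (270,137) to its nose near (287,46).

```bash
python3 - <<'E'
from h import *
cal=robot.get_calibration("wrist"); O=np.array([.5369,.0258]);th=np.radians(10.8)
for z in (.012,.015):
  P=pix2w(cal,[[293,46],[270,137],[313,188],[343,120],[343,180]],z,True)
  d=P[:,:2]-O; c,s=np.cos(th),np.sin(th); print((np.c_[d@[c,s],d@[-s,c]]*1000).round(1))
E
python3 -c "
import cv2;im=cv2.imread('pics/w7.png')[0:230,210:400];cv2.imwrite('pics/w7c.png',cv2.resize(im,None,fx=2.6,fy=2.6,interpolation=2))"
```

```text
[[ -7.6  11.5]
 [-17.4 -28.2]
 [  0.9 -50.5]
 [ 13.7 -20.9]
 [ 13.9 -47. ]]
[[ -7.5  10.8]
 [-17.1 -28.2]
 [  0.9 -50.1]
 [ 13.4 -21.1]
 [ 13.6 -46.6]]
```

View pics/w7c.png

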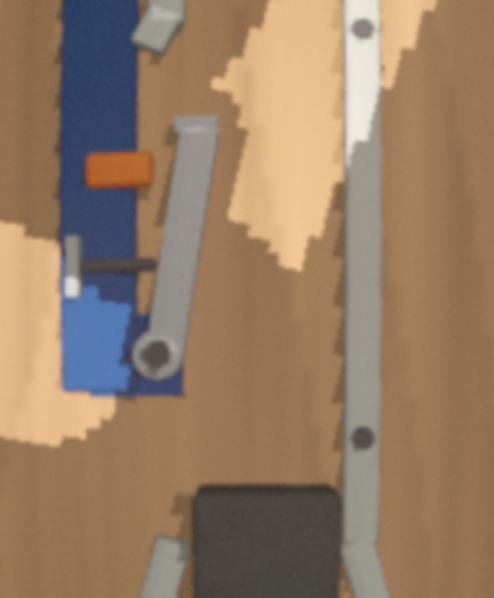

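{"api": "play_rows", "payload": {
  "moves": [
    [[-0.0002, 0, -0.01, 0, -1], [-0.0002, 0, -0.012, 0, -1], [-0.0002, 0, -0.012, 0, -1], [-0.0002, 0, -0.012, 0, -1], [-0.0002, 0, -0.012, 0, -1], [-0.0002, 0, -0.012, 0, -1], [-0.0002, 0, -0.01, 0, -1], [-0.0001, 0, -0.005, 0, -1], [0, 0, 0, 0, -1], [0, 0, 0, 0, -1]]
  ]
}}

```text
time: 13.1
tool_pos: [0.5395, 0.0184, 0.0173]
tool_rot: [0.713, 1.543, -0.669]
contact_force: [1.2, -3.6, -1.2]
opening: 0.0231
```

```bash
python3 chk.py pics/w8.png
```

```text
t 13.1 bed x,y,z mm 1.2 -7.8 7.3 F bed x,y,z 0.5 -3.8 -1.2 jaw 10.85 lean y,x -0.0212 0.0184 open 0.0231
```

View pics/w8.png

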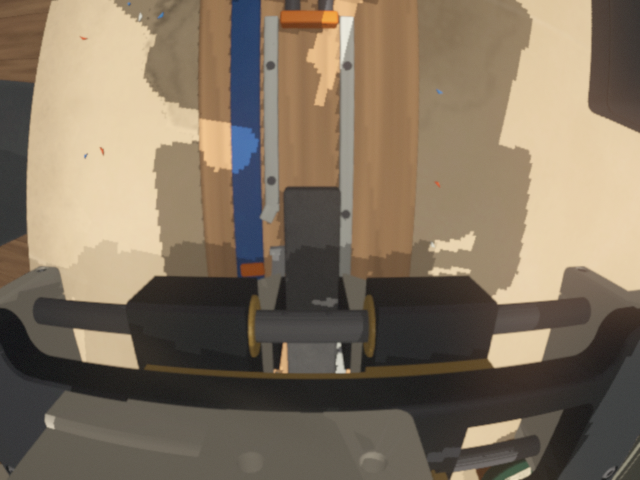

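The stone is past the nose; the pad shows in orange at (309,18), its near face near row 26, and the stone's front is at row 188.

Run:
```python
from h import *
cal=robot.get_calibration("wrist"); O=np.array([.5369,.0258]);th=np.radians(10.8)
P=np.vstack([pix2w(cal,[[285,26],[335,26]],.015,True),pix2w(cal,[[285,188],[340,188]],.023,True)])
d=P[:,:2]-O; c,s=np.cos(th),np.sin(th); print((np.c_[d@[c,s],d@[-s,c]]*1000).round(1))
```

```text
[[ -9.8 110.5]
 [ 11.1 110.6]
 [ -9.5  41.7]
 [ 12.8  41.7]]
```

{"api": "play_rows", "payload": {
  "moves": [
    [[0, 0, -0.01, 0, -1], [-0.0001, 0, -0.012, 0, -1], [-0.0001, 0, -0.012, 0, -1], [-0.0001, 0, -0.012, 0, -1], [-0.0001, 0, -0.01, 0, -1], [0, 0, -0.003, 0, -1], [0, 0, 0, 0, -1], [0, 0, 0, 0, -1], [0, 0, 0, 0, -1], [0, 0, 0, 0, -1]]
  ]
}}

```text
time: 14.15
tool_pos: [0.528, 0.0787, 0.0169]
tool_rot: [0.693, 1.542, -0.689]
contact_force: [0.4, -1.5, 0.9]
opening: 0.0235
```

```bash
python3 chk.py pics/w9.png
```

```text
t 14.15 bed x,y,z mm 1.2 53.6 6.9 F bed x,y,z 0.1 -1.6 0.9 jaw 10.79 lean y,x -0.0223 0.0186 open 0.0235
```

View pics/w9.png

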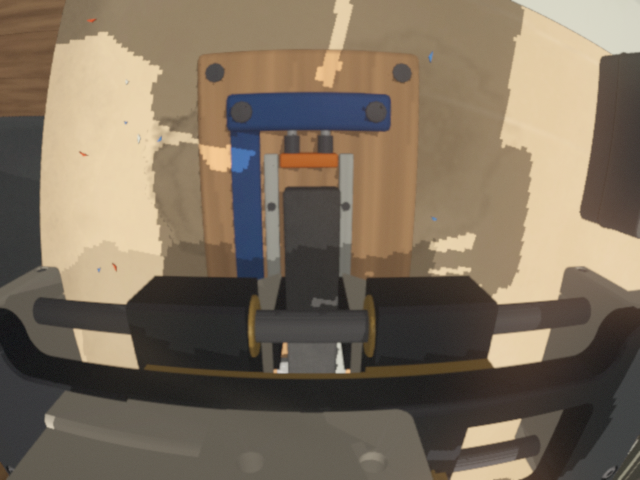

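{"api": "play_rows", "payload": {
  "moves": [
    [[0, 0, -0.002, 0, -1], [0, 0, -0.002, 0, -1], [0, 0, -0.001, 0, -1], [0, 0, 0, 0, -1], [0, 0, 0, 0, -1], [0, 0, 0, 0, -1], [0, 0, 0, 0, -1], [0, 0, 0, 0, -1], [0, 0, 0, 0, -1], [0, 0, 0, 0, -1]]
  ]
}}

```text
time: 15.2
tool_pos: [0.5273, 0.0828, 0.0168]
tool_rot: [0.671, 1.541, -0.713]
contact_force: [-0.4, -3.8, 2.1]
opening: 0.0234
```

```bash
python3 chk.py
```

```text
t 15.2 bed x,y,z mm 1.2 57.8 6.8 F bed x,y,z -1.1 -3.7 2.1 jaw 10.75 lean y,x -0.0233 0.0185 open 0.0234
```

{"api": "play_rows", "payload": {
  "moves": [
    [[0, 0, -0.001, 0, -1], [0, 0, -0.001, 0, -1], [0, 0, -0.001, 0, -1], [0, 0, -0.001, 0, -1], [0, 0, 0, 0, -1], [0, 0, 0, 0, -1], [0, 0, 0, 0, -1], [0, 0, 0, 0, -1], [0, 0, 0, 0, -1], [0, 0, 0, 0, -1]]
  ]
}}

```text
time: 16.2
tool_pos: [0.5266, 0.0865, 0.0169]
tool_rot: [0.658, 1.54, -0.725]
contact_force: [0.7, -4.0, 1.2]
opening: 0.0233
```

```bash
python3 chk.py
```

```text
t 16.2 bed x,y,z mm 1.2 61.6 6.9 F bed x,y,z -0.0 -4.1 1.2 jaw 10.76 lean y,x -0.024 0.0185 open 0.0233
```

{"api": "play_rows", "payload": {
  "moves": [
    [[0, 0, -0.0005, 0, -1], [0, 0, -0.0005, 0, -1], [0, 0, 0, 0, -1], [0, 0, 0, 0, -1], [0, 0, 0, 0, -1], [0, 0, 0, 0, -1], [0, 0, 0, 0, -1], [0, 0, 0, 0, -1], [0, 0, 0, 0, -1], [0, 0, 0, 0, -1]]
  ]
}}

```text
time: 17.2
tool_pos: [0.5264, 0.0874, 0.0169]
tool_rot: [0.657, 1.54, -0.726]
contact_force: [0.8, -3.7, 2.0]
opening: 0.0232
```

```bash
python3 chk.py pics/w10.png
```

```text
t 17.2 bed x,y,z mm 1.3 62.5 6.9 F bed x,y,z 0.1 -3.8 2.0 jaw 10.75 lean y,x -0.0241 0.0186 open 0.0232
```

View pics/w10.png

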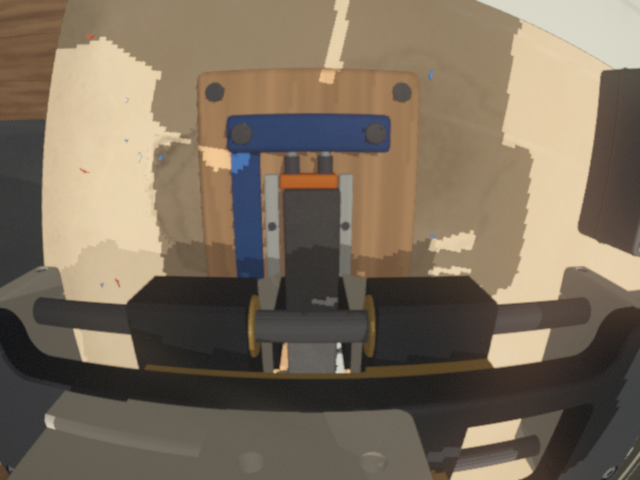

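The stone's front (row 188) has just about reached the pad's face. I'll go on in 0.5 mm steps.

{"api": "play_rows", "payload": {
  "moves": [
    [[0, 0, -0.0005, 0, -1], [0, 0, -0.0005, 0, -1], [0, 0, 0, 0, -1], [0, 0, 0, 0, -1], [0, 0, 0, 0, -1], [0, 0, 0, 0, -1], [0, 0, 0, 0, -1], [0, 0, 0, 0, -1], [0, 0, 0, 0, -1], [0, 0, 0, 0, -1]]
  ]
}}

```text
time: 18.25
tool_pos: [0.5263, 0.0879, 0.0169]
tool_rot: [0.635, 1.54, -0.748]
contact_force: [1.7, -4.6, 0.8]
opening: 0.0233
```

```bash
python3 chk.py
```

```text
t 18.25 bed x,y,z mm 1.2 63.0 6.9 F bed x,y,z 0.8 -4.8 0.8 jaw 10.77 lean y,x -0.025 0.0184 open 0.0233
```

{"api": "play_rows", "payload": {
  "moves": [
    [[0, 0, -0.0005, 0, -1], [0, 0, -0.0005, 0, -1], [0, 0, -0.0005, 0, -1], [0, 0, 0, 0, -1], [0, 0, 0, 0, -1], [0, 0, 0, 0, -1], [0, 0, 0, 0, -1], [0, 0, 0, 0, -1], [0, 0, 0, 0, -1], [0, 0, 0, 0, -1]]
  ]
}}

```text
time: 19.25
tool_pos: [0.5263, 0.088, 0.0169]
tool_rot: [0.597, 1.538, -0.786]
contact_force: [0.0, -4.3, 1.3]
opening: 0.0231
```

```bash
python3 chk.py
```

```text
t 19.25 bed x,y,z mm 1.2 63.1 6.9 F bed x,y,z -0.8 -4.3 1.3 jaw 10.79 lean y,x -0.027 0.0184 open 0.0231
```

{"api": "play_rows", "payload": {
  "moves": [
    [[0, 0, 0, 0, -1], [0, 0, 0, 0, -1], [0, 0, 0, 0, -1], [0, 0, 0, 0, -1], [0, 0, 0, 0, -1], [0, 0, 0, 0, -1], [0, 0, 0, 0, -1], [0, 0, -0.0008, 0, -1], [0, 0, -0.0008, 0, -1], [0, 0, -0.0008, 0, -1]]
  ]
}}

```text
time: 20.25
tool_pos: [0.5262, 0.0884, 0.0169]
tool_rot: [0.545, 1.536, -0.837]
contact_force: [1.8, -9.5, 1.5]
opening: 0.0234
```

```bash
python3 chk.py
```

```text
t 20.25 bed x,y,z mm 1.2 63.5 6.9 F bed x,y,z 0.0 -9.7 1.5 jaw 10.84 lean y,x -0.03 0.0182 open 0.0234
```

{"api": "play_rows", "payload": {
  "moves": [
    [[0, 0, -0.0006, 0, -1], [0, 0, -0.0006, 0, -1], [0, 0, -0.0006, 0, -1], [0, 0, -0.0006, 0, -1], [0, 0, -0.0006, 0, -1], [0, 0, -0.0006, 0, -1], [0, 0, -0.0006, 0, -1], [0, 0, -0.0006, 0, -1], [0, 0, -0.0006, 0, -1], [0, 0, -0.0006, 0, -1]]
  ]
}}

```text
time: 21.25
tool_pos: [0.5262, 0.0884, 0.0169]
tool_rot: [0.437, 1.529, -0.945]
contact_force: [0.6, -8.6, 2.0]
opening: 0.0231
```

```bash
python3 chk.py
```

```text
t 21.25 bed x,y,z mm 1.2 63.5 6.9 F bed x,y,z -1.0 -8.5 2.0 jaw 10.86 lean y,x -0.0377 0.0176 open 0.0231
```

{"api": "play_rows", "payload": {
  "moves": [
    [[0, 0, -0.0008, 0, -1], [0, 0, -0.0008, 0, -1], [0, 0, -0.0009, 0, -1], [0, 0, -0.0009, 0, -1], [0, 0, -0.001, 0, -1], [0, 0, -0.001, 0, -1], [0, 0, -0.0011, 0, -1], [0, 0, -0.0011, 0, -1], [0, 0, -0.0012, 0, -1], [0, 0, -0.0012, 0, -1]]
  ]
}}

```text
time: 22.25
tool_pos: [0.5261, 0.0889, 0.0171]
tool_rot: [0.321, 1.518, -1.06]
contact_force: [2.0, -11.8, 0.9]
opening: 0.0234
```

```bash
python3 chk.py pics/w11.png
```

```text
t 22.25 bed x,y,z mm 1.2 64.0 7.1 F bed x,y,z -0.2 -12.0 0.9 jaw 10.9 lean y,x -0.05 0.0167 open 0.0234
```

View pics/w11.png

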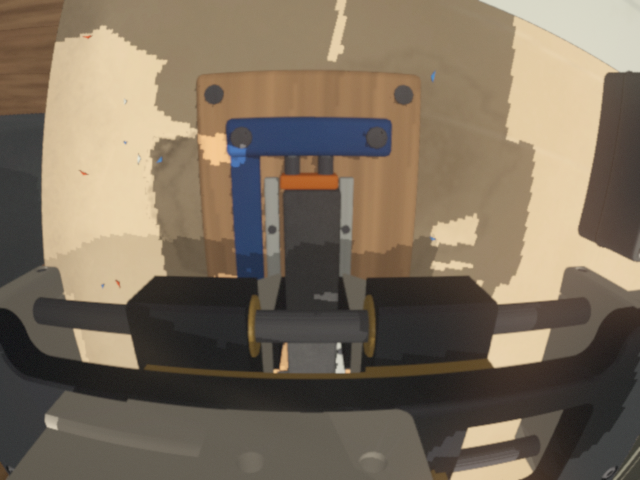

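{"api": "play_rows", "payload": {
  "moves": [
    [[0, 0, -0.0012, 0, -1], [0, 0, -0.0013, 0, -1], [0, 0, -0.0013, 0, -1], [0, 0, -0.0014, 0, -1], [0, 0, -0.0014, 0, -1], [0, 0, -0.0015, 0, -1], [0, 0, -0.0015, 0, -1], [0, 0, -0.0015, 0, -1], [0, 0, -0.0016, 0, -1], [0, 0, -0.0016, 0, -1]]
  ]
}}

```text
time: 23.3
tool_pos: [0.5258, 0.09, 0.0185]
tool_rot: [0.224, 1.502, -1.157]
contact_force: [2.2, -12.7, 2.8]
opening: 0.0232
```

```bash
python3 chk.py
```

```text
t 23.3 bed x,y,z mm 1.2 65.2 8.5 F bed x,y,z -0.2 -12.9 2.8 jaw 10.92 lean y,x -0.0672 0.0154 open 0.0232
```

{"api": "play_rows", "payload": {
  "moves": [
    [[0, 0, 0, 0, -1], [0, 0, 0, 0, -0.3], [0, 0, 0, 0, -0.2], [0, 0, 0, 0, -0.2], [-0.02, 0, 0, 0, -0.2], [-0.03, 0, 0, 0, -0.2], [-0.03, 0, 0, 0, -0.2], [0, 0, 0, 0, -0.2], [0, 0, 0, 0, -0.2], [0, 0, 0, 0, -0.2]]
  ]
}}

```text
time: 24.3
tool_pos: [0.5196, 0.0982, 0.0977]
tool_rot: [0.104, 1.509, -1.278]
contact_force: [0.2, -0.2, -0.2]
opening: 0.0368
```

```bash
python3 chk.py pics/w12.png; python3 -c "
import cv2;im=cv2.imread('pics/w12.png')[60:360,190:430];cv2.imwrite('pics/w12c.png',cv2.resize(im,None,fx=2,fy=2,interpolation=2))"
```

```text
t 24.3 bed x,y,z mm -3.4 74.4 87.7 F bed x,y,z 0.2 -0.2 -0.2 jaw 10.84 lean y,x -0.0615 0.0065 open 0.0368
```

View pics/w12c.png

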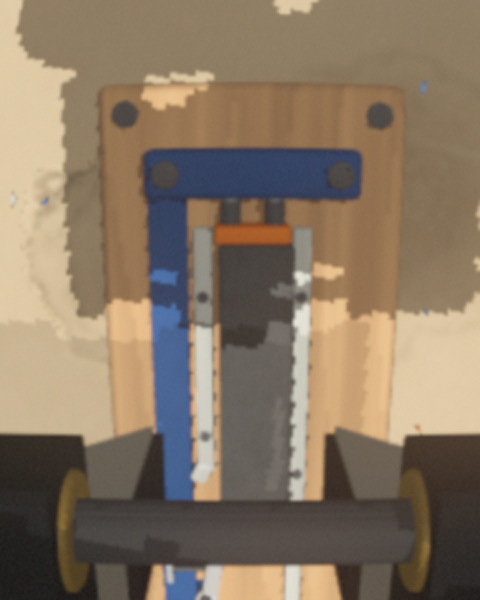

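The stone stays against the pad; its rear and the pawl are hidden under the gripper. I'll back off to see the pawl.

{"api": "play_rows", "payload": {
  "moves": [
    [[-0.005, 0, 0.02, 0, -0.2], [-0.005, 0, 0.03, 0, -0.2], [-0.005, 0, 0.03, 0, -0.2], [-0.005, 0, 0.03, 0, -0.2], [0, 0, 0.02, 0, -0.2], [0, 0, 0, 0, -0.2], [0, 0, 0, 0, -0.2], [0, 0, 0, 0, -0.2], [0, 0, 0, 0, -0.2], [0, 0, 0, 0, -0.2]]
  ]
}}

```text
time: 25.35
tool_pos: [0.5385, -0.0287, 0.1158]
tool_rot: [-0.231, 1.515, -1.609]
contact_force: [0.7, 0.6, -0.6]
opening: 0.0364
```

```bash
python3 chk.py pics/w13.png; python3 -c "
import cv2;im=cv2.imread('pics/w13.png')[0:290,190:430];cv2.imwrite('pics/w13c.png',cv2.resize(im,None,fx=2,fy=2,interpolation=2))"
```

```text
t 25.35 bed x,y,z mm -8.6 -53.8 105.8 F bed x,y,z 0.8 0.5 -0.6 jaw 11.03 lean y,x -0.0544 -0.0125 open 0.0364
```

View pics/w13c.png

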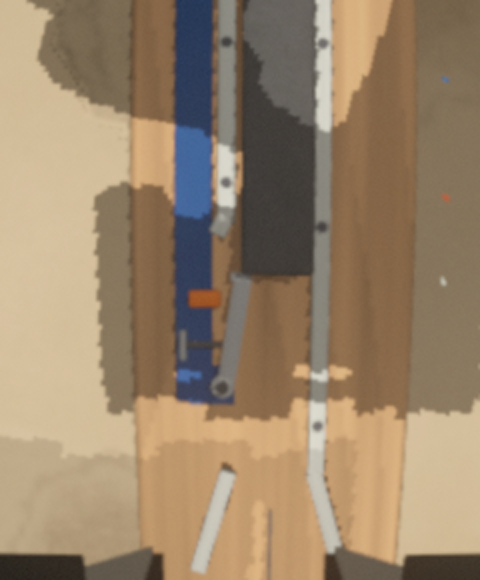

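Run:
```python
from h import *
im=cv2.imread("pics/w13.png")
cv2.imwrite('pics/w13d.png',cv2.resize(im[110:210,270:370],None,fx=6,fy=6,interpolation=cv2.INTER_CUBIC))
cal=robot.get_calibration("wrist"); O=np.array([.5369,.0258]);th=np.radians(10.8);c,s=np.cos(th),np.sin(th)
for px,z in (([316,138],.015),([301,193],.015),([311.5,136],.023),([346,136.5],.023),([350,113],.014),([312,136],.010),([346,137],.01)):
  d=pix2w(cal,[px],z,True)[0,:2]-O; print(px,(np.array([d@[c,s],d@[-s,c]])*1000).round(1))
```

```text
[316, 138] [-6.9 11.3]
[301, 193] [-17.  -26.9]
[311.5, 136] [-9.8 12.9]
[346, 136.5] [12.7 12.9]
[350, 113] [15.9 28.7]
[312, 136] [-9.6 12.4]
[346, 137] [13.8 12. ]
```

View pics/w13d.png

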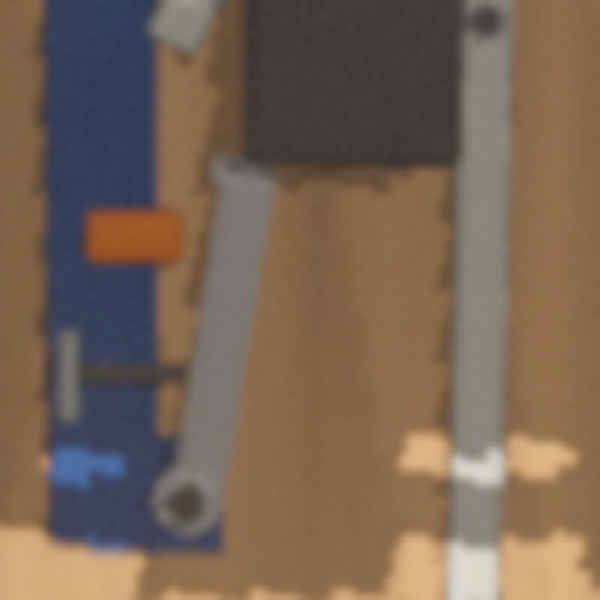

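The pawl's nose lies behind the stone's rear edge, at the same angle as when free, so it has clicked. One more view with the whole stone in it, from higher up.

{"api": "play_rows", "payload": {
  "moves": [
    [[-0.02, 0, -0.01, 0, 0], [-0.03, 0, -0.02, 0, 0], [-0.03, 0, -0.02, 0, 0], [-0.02, 0, -0.01, 0, 0], [0, 0, 0, 0, 0], [0, 0, 0, 0, 0], [0, 0, 0, 0, 0], [0, 0, 0, 0, 0], [0, 0, 0, 0, 0], [0, 0, 0, 0, 0]]
  ]
}}

```text
time: 26.4
tool_pos: [0.5243, 0.0388, 0.2109]
tool_rot: [-0.383, 1.515, -1.759]
contact_force: [-0.1, 0.2, -0.8]
opening: 0.0458
```

```bash
python3 chk.py pics/w14.png; python3 -c "
import cv2;im=cv2.imread('pics/w14.png')[20:280,210:410];cv2.imwrite('pics/w14c.png',cv2.resize(im,None,fx=2.3,fy=2.3,interpolation=2))"
```

```text
t 26.4 bed x,y,z mm -9.9 15.1 200.9 F bed x,y,z -0.0 0.2 -0.8 jaw 11.13 lean y,x -0.052 -0.0206 open 0.0458
```

View pics/w14c.png

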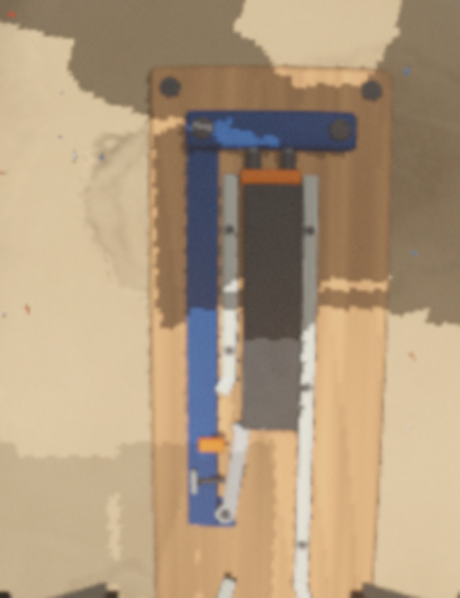

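Run:
```python
from h import *
cal=robot.get_calibration("wrist"); O=np.array([.5369,.0258]);th=np.radians(10.8);c,s=np.cos(th),np.sin(th)
f=lambda u,v:[210+u/2.3,20+v/2.3]
for n,px,z in (("frontL",f(244,185),.023),("frontR",f(302,185),.023),("rearL",f(243,428),.023),("rearR",f(298,431),.023),("nose",f(248,428),.015),("padfront",f(270,184),.020),("padback",f(270,171),.02),("railendR",f(310,176),.014)):
  d=pix2w(cal,[px],z,True)[0,:2]-O; print(n,(np.array([d@[c,s],d@[-s,c]])*1000).round(1))
```

```text
frontL [-10. 111.]
frontR [ 12.7 111.4]
rearL [-9.5 12.9]
rearR [13. 12.]
nose [-7.5 11.1]
padfront [  0.2 111.7]
padback [  0.2 117. ]
railendR [ 16.3 115.7]
```

Run:
```python
from h import *
im=robot.read_camera("top"); cv2.imwrite("pics/top9.png",im[:,:,::-1])
print({l:[(d['score'],d['point']) for d in robot.spot_in("top",l)][:1] for l in ["pin_tub","flux_pot","tape_measure","stone_center"]})
print(robot.hand_in())
```

```text
{'pin_tub': [(0.87, [170.1, 276.9])], 'flux_pot': [(0.71, [360.1, 167.8])], 'tape_measure': [(0.89, [489.3, 282.2])], 'stone_center': []}
the job is handed in; nothing more can be done
None
```

The stone is clamped in its holder with the pawl in behind it, and I have handed the job in at about 26.6 s; hand-in gives no verdict. I laid it flat in the mouth, regripped it, slid it past the pawl, pressed it against the pad in small steps and let go.

- **Pawl:** in the last wrist pictures its nose lies about 1 mm behind the stone's rear end, at the same angle as when free. That puts the head's hand setting at about 23 mm.
- **Stone:** it lies flat to the eye and along the channel. Its apparent length is about 99 mm, as it was on the table, and its centre is about 62 mm past the bed's origin.
- **Pad:** I estimate it is held about 1.5 mm in. The pictures give anywhere from 1 to 2 mm.
- **Push force:** the highest push I read was about 13 N, below the 17 to 19 N the task mentioned. I never saw the click as a clear force change, only as a jump of about 1 mm forward at steady force, so I confirmed it from the pictures. I read the force only at the end of each move.
- **Arm lean:** the tool leaned up to about 0.07 rad and the fingertips rose about 1.6 mm while pushing. The stone stayed flat after I let go.
- **Other things:** the network found the pin tub, flux pot and tape measure within 2 pixels of where they started. It did not find the stone in that last top picture, so the stone's position rests on the wrist pictures alone.

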